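Lock an anvil head into the bench holder by its bayonet foot

TASK

Take the small horned anvil head out of the wooden rack and fit it into the stake holder on the bench: put its foot in the socket with the two lugs in the two slots, push it down against the spring, and twist it a quarter turn clockwise (seen from above) until it meets the stop, then let go so that the spring lifts it into its lock. Be gentle: find the slots by feel, never force it against a hard stop, and leave the other tools where they are.

Things in the scene. Friction and masses are not known exactly. Their poses are not given: they have to be found in the camera images.
- anvil_mid (a point): Loose steel horned anvil head, 0.45 kg, 66.5 mm tall, upright in a rack hole. Point: centre of its block (44 mm along x, 22 along y, 34 high, flat sides), on the foot axis, 49.5 mm above the foot's bottom. z up. A horn sticks 28 mm out of the +x end, an 18 mm wide heel 14 mm out of -x. Grasp across the 22 mm, fingertips 3 mm or more above the block's underside (17 mm below this point).
- anvil_lugs (a point): The anvil head's bayonet foot, same axes; point on its axis, 12 mm above the foot's bottom, at mid-height of the lugs. Foot: 26 mm diameter, 32.5 mm long below the block, its lowest 4 mm tapering to 19 mm. Two lugs along +x and -x (under horn and heel), 11 mm wide, 8 mm high, lower edges rounded, reaching 23 mm from the axis. Both alike: it fits either way round.
- holder: Stake holder fixed on the bench: grey foot plate 120 x 120 x 12 mm, upright grey tube of 80 mm diameter up to 56 mm, in it a steel socket insert with a keyhole-like mouth. Origin: centre of the underside, on the bench. The insert was fitted by hand: its face lies up to 2.8 mm above or below holder_mouth and its slots are turned up to 15 degrees from the holder's x axis; poses do not show this.
- holder_mouth (a point): Point on the socket axis, 60 mm above the bench, nominally in the insert's flat top face; holder's axes, z up. Hole 29 mm across (1.5 mm free round the foot), two slots 14.4 mm wide along about +x and -x. With lugs off the slots they rest on the face: anvil_mid 41.5 mm above it. In the slots the foot meets a spring at 30.5 mm: 9 N, rising 0.4 N per mm to 14.4 N. Above 70 N on the holder is forced.
- holder_lock (a point): Where anvil_mid ends when locked: 26.5 mm above the face. Fully down the block lands hard on the face (anvil_mid 17 mm above it). Only within 2.5 mm of that do the lugs pass the ledges inside; it turns only clockwise, to a hard stop about 92 degrees from the slots. Let go within 4 degrees of the stop, the damped spring lifts it slowly into the lock, long axis across the slots.
- rack: Fixed wooden rack, 75 mm (x) by 200 mm (y) by 22 mm high, origin at the centre of its underside, with two shallow holes (30 mm across, 7 mm deep) 50 mm to either side of the centre along y; the anvil head stands in one, a round dome head in the other.
- dome: Loose round mushroom-shaped dome head, steel, 42 mm diameter, 65 mm tall, standing in the other rack hole; origin at the bottom of its foot. Leave it.
- hammer: Loose hammer, about 270 mm long, lying on the bench farther from the robot; origin at its underside. Leave it.
- dapping_block: Loose 50 mm steel cube with round hollows; origin at the centre of its underside. Leave it.
- punch_tin: Loose aluminium tin of 64 mm diameter with punches standing in it, about 115 mm tall; origin at the centre of its underside. Leave it.

How it is judged (in metres and radians):
On the way:
1. the anvil head's foot is in the socket with its lugs in the slots, pushed down on the spring (angle between the x axis of anvil_mid and the x axis of holder_mouth, either way round below 0.38 rad and horizontal distance between anvil_mid and holder_mouth below 0.005 m and z of anvil_mid in the frame of holder_mouth below 0.0265 m), for 0.1 s.
At the end, for the whole second after the job is handed in: The anvil head stands upright (within 7 degrees) and still in the holder, within 5 mm of the socket axis, a quarter turn from the slots (its long axis within 22 degrees of the holder's y axis), lifted by the spring into its lock (anvil_mid 23 to 30.2 mm above holder_mouth) (angle between the x axis of anvil_mid and the y axis of holder_mouth, either way round below 0.38 rad and horizontal distance between anvil_mid and holder_mouth below 0.005 m and z of anvil_mid in the frame of holder_mouth between 0.023 and 0.0302 m and angle between anvil_mid's own z axis and vertical below 0.12 rad and linear speed of anvil below 0.02 m/s); the robot touches nothing.
It fails at once if the anvil head is forced: more than 70 N between it and the holder (contact force between anvil and holder above 70 N).
It fails at once if the dome is disturbed (moved more than 30 mm) (distance of dome from where it was at the start of the episode above 0.03 m).
It fails at once if the hammer is disturbed (moved more than 30 mm) (distance of hammer from where it was at the start of the episode above 0.03 m).
It fails at once if the dapping block is disturbed (moved more than 30 mm) (distance of dapping_block from where it was at the start of the episode above 0.03 m).
It fails at once if the punch tin is disturbed (moved more than 30 mm) (distance of punch_tin from where it was at the start of the episode above 0.03 m).
It also fails if it takes over 72 s, if anything falls off the work surface, if the arm or the gripper's body presses on something with over 40 N, if the wrist force passes 120 N, or if a joint passes its speed limit or range.

ROBOT

A 6-joint arm with a two-finger parallel gripper is mounted at the origin on the work surface. World frame = base frame: x ahead of the robot, y to its left, z up, the work surface at z = 0. Lengths are in mm, angles in degrees, forces in N, time in s.
With the tool pointing down it reaches from about 300 to 850 mm from the base axis. Payload 4.2 kg.
Tool frame: the origin (TCP) lies midway between the tips of the shut fingers; the grasp point (between the pads) lies 19 mm behind it; x points along the fingers, y is the direction in which the jaws open and shut, and the axes are right-handed (so a half turn about x gives the same grasp; the last joint's range is limited). The gripper opens to 91 mm and grips with 3 to 60 N. Pads are 32 mm wide; open, the fingers measure 118 mm over their backs; the gripper's body (76 mm by 178 mm) begins 60 mm behind the grasp point.
Start: joints at [-72.135, 18.312, 89.639, -0, 72.044, -1.146], TCP at [187.307, -543.654, 213.976] pointing down, gripper open.
Joint ranges: [-177.97, 177.97], [-48.28, 115.42], [12.27, 149.76], [-77.06, 257.06], [2.81, 150.46], [-146.56, 146.56]. Speed limits (degrees/s): [147.25, 147.25, 180, 180, 180, 180].

INTERFACE

Orientations are given as [roll, pitch, yaw] about the fixed x, y, z axes, in that order (R = Rz(yaw) Ry(pitch) Rx(roll)).
In Python, from workcell import * gives the robot as it stands.
- The arm moves only by the shell command python3 -m handwheel 'ROWS' [FORCE]. ROWS is a JSON object of lists of equal length, an entry for each row: "gripper": the closure, from 0 (fully open) to 1 (shut); "offset": the shift along the tool's x, y, z in mm, a list of three; "rot": the turn, a rotation vector about the tool's x, y, z in degrees, a list of three. A call has 1 to 5 rows; each row is the pose to reach, as a shift and turn from the pose commanded when the call began, along the tool's axes at that moment; what a row does not reach only later rows make up. A row lasts 1/12 s, in which the tool goes at most 41.7 mm and 7.16 degrees, less where a joint would pass 70% of its speed; a pose out of reach is approached as far as the arm can. A call with a gripper value outside its range is refused whole. The fingers move at their own pace and stop on an object; FORCE is the grip in N (left out, the last holds). Time passes only in rows, so rows that repeat a pose let the fingers close. It gives the time, the measured TCP pose, the force and the opening at its end, in the units of the state.
- state(): the state, without advancing time (a new reading comes with each control period).
- grab_frame(name): name is "scene" or "top" or "wrist"; returns the picture (384x512x3 uint8, red, green, blue); there is no depth.
- camera_params(name): a dict with "fx", "fy", "cx", "cy" (pixels), "k1" (the pictures are not rectified: a ray, as slopes to the right and down, at radius r is drawn at 1 + k1 r^2 times it, then the intrinsics apply), "position" and "attitude" of the camera in the world; the wrist camera has in their place "hand_eye" (4x4, takes a point from camera to tool coordinates, whose origin is the TCP and whose axes are the tool frame's). Camera axes: x right, y up, looking along -z (the intrinsics and any distortion apply to the point x, -y, -z); pixel columns grow to the right and rows downward; lengths in mm; the calibration is good to about 2 mm. A picture is of the moment at which its call begins: read the wrist's pose just before it. camera_params takes no time and is no camera call.
- job_done(): hands the job in, once; it reports no verdict.
The state is a dict: "time_s": time; "qpos": joint angles; "qvel": joint speeds; "effort": joint torques, N m; "ee_pos": TCP position; "ee_rot": TCP orientation; "force": force on the tool from outside, world axes, zero at the start; "torque": the same for the moment, N m; "gripper_width": finger opening in mm.
Only numpy, scipy, OpenCV 4.12 (cv2) and the standard library are available. Lean on these libraries where they do the work, as an engineer would, in place of code of your own. Each camera call takes 0.05 s, during which the arm holds its last target.

## Working session

There is one attempt and no reset: what is moved stays moved. The work goes in short steps, Python scripts to look and compute and a shell command to move; the robot and the scene stay as the last step left them, time stands still between calls to the robot, and variables do not carry over. Pictures are saved under pics/ and viewed, and the job is handed in when it is done.

```bash
ls; mkdir -p pics
python3 - <<'E'
from workcell import *
import cv2
s=state();print(s)
for n in("scene","top","wrist"):
    print(n,camera_params(n)); cv2.imwrite(f"pics/{n}0.png",grab_frame(n)[:,:,::-1])
E
```

```text
pics
{'time_s': 0.0, 'qpos': array([-7.21366669e+01,  1.83506913e+01,  8.97067079e+01, -7.20099994e-05,
        7.20438868e+01, -1.14571832e+00]), 'qvel': array([ 0.0545529 ,  0.01520789, -0.03489744,  0.066079  , -0.03086994,
       -0.03136053]), 'effort': array([ 8.51757650e-04, -4.12456870e+01, -2.31975693e+01,  7.29713473e-02,
        4.58960503e-02, -1.33283406e-04]), 'ee_pos': array([ 187.13317743, -543.15688653,  213.12776168]), 'ee_rot': array([-91.10698981,  89.89871393, 107.90208387]), 'force': array([-0.39225626, -0.90655704, -0.12296554]), 'torque': array([-0.01665303,  0.04462953,  0.00993837]), 'gripper_width': 91.03190732223368}
scene {'fx': 389.88289589249797, 'fy': 389.88289589249797, 'cx': 251.0329503369467, 'cy': 198.8300076522808, 'k1': -0.11234483876203127, 'position': array([1223.12598677, -135.63474656,  752.89731941]), 'attitude': array([ 4.19160085e+01, -6.44467588e-02,  7.70008288e+01])}
top {'fx': 464.1974675238099, 'fy': 464.1974675238099, 'cx': 256.5405553482447, 'cy': 192.28882293208008, 'k1': 0.0205908421825665, 'position': array([ 495.46765457,   17.4555629 , 1165.02347535]), 'attitude': array([  6.54166626,  -0.86933316, -90.25224129])}
wrist {'fx': 296.8330493962996, 'fy': 296.8330493962996, 'cx': 256.5033960100108, 'cy': 191.88111094471319, 'k1': -0.07120042188888831, 'hand_eye': array([[ 1.57455533e-04,  2.49905094e-01, -9.68270324e-01,
        -1.71651156e+02],
       [ 9.99999964e-01,  1.69276512e-04,  2.06304567e-04,
         3.79663929e-02],
       [ 2.15461985e-04, -9.68270322e-01, -2.49905058e-01,
        -7.06928531e+01],
       [ 0.00000000e+00,  0.00000000e+00,  0.00000000e+00,
         1.00000000e+00]])}
```

View pics/scene0.png

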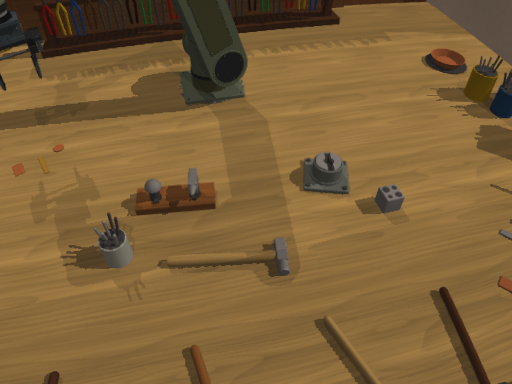

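View pics/top0.png

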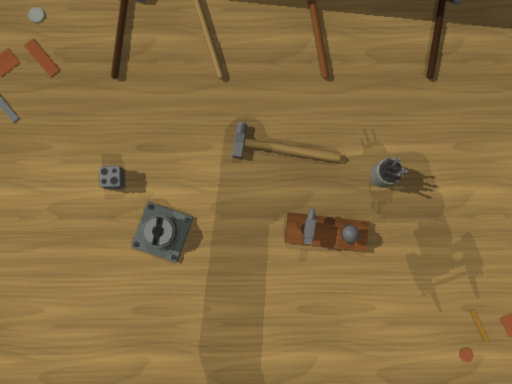

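View pics/wrist0.png

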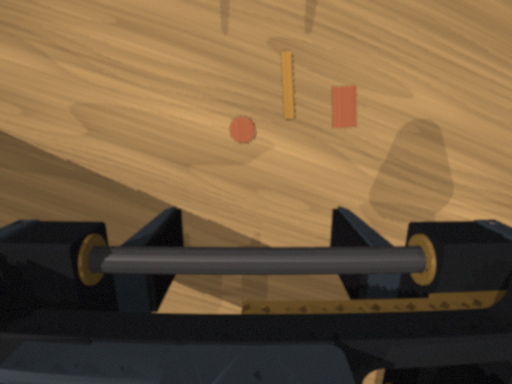

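The scene and top views show the anvil head in the rack (top view about (310,228)), the dome beside it at (350,234), the holder at (160,232) with its slots roughly vertical in the picture, and the hammer at (240,140).

```bash
cat > h.py <<'E'
import numpy as np, cv2
from workcell import *
from scipy.spatial.transform import Rotation as R
def rot(a): return R.from_euler('xyz',a,degrees=True).as_matrix()
def campose(n,st=None):
    p=camera_params(n)
    if n!='wrist': return p,rot(p['attitude']),np.array(p['position'])
    T=np.eye(4);T[:3,:3]=rot(st['ee_rot']);T[:3,3]=st['ee_pos'];T=T@p['hand_eye'];return p,T[:3,:3],T[:3,3]
def pix2w(n,uv,z,st=None):
    p,Rm,t=campose(n,st);K=np.array([[p['fx'],0,p['cx']],[0,p['fy'],p['cy']],[0,0,1]])
    q=cv2.undistortPoints(np.array([[uv]],float),K,np.array([p['k1'],0,0,0,0.]))[0,0]
    d=Rm@np.array([q[0],-q[1],-1]);return t+d*(z-t[2])/d[2]
def w2pix(n,P,st=None):
    p,Rm,t=campose(n,st);c=Rm.T@(np.array(P,float)-t);x=c[0]/-c[2];y=-c[1]/-c[2];r=1+p['k1']*(x*x+y*y)
    return np.array([p['cx']+p['fx']*x*r,p['cy']+p['fy']*y*r])
def snap(n,f,crop=None,s=1):
    st=state();im=grab_frame(n)[:,:,::-1].copy();cv2.imwrite(f'pics/{f}_raw.png',im)
    if crop: u0,v0,u1,v1=crop;im=im[v0:v1,u0:u1]
    cv2.imwrite(f'pics/{f}.png',cv2.resize(im,None,fx=s,fy=s,interpolation=cv2.INTER_CUBIC));return st
E
python3 - <<'E'
import cv2
t=cv2.imread('pics/top0.png');s=cv2.imread('pics/scene0.png')
a=cv2.resize(t[195:265,270:380],None,fx=7,fy=7,interpolation=2)
b=cv2.resize(t[195:269,125:200],None,fx=8,fy=8,interpolation=2)
c=cv2.resize(s[140:220,130:230],None,fx=7,fy=7,interpolation=2)
d=cv2.resize(s[140:200,290:360],None,fx=8,fy=8,interpolation=2)
for n,i in zip('abcd',(a,b,c,d)): cv2.imwrite(f'pics/c_{n}.png',i)
E
```

```text
(no output)
```

View pics/c_a.png

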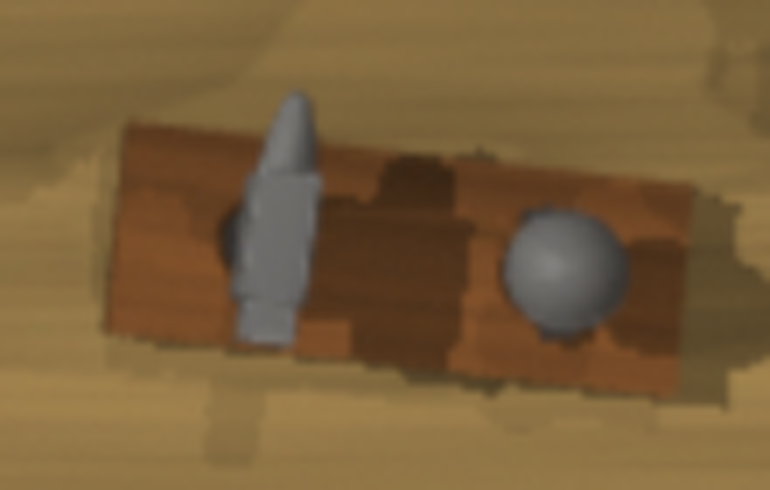

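View pics/c_b.png

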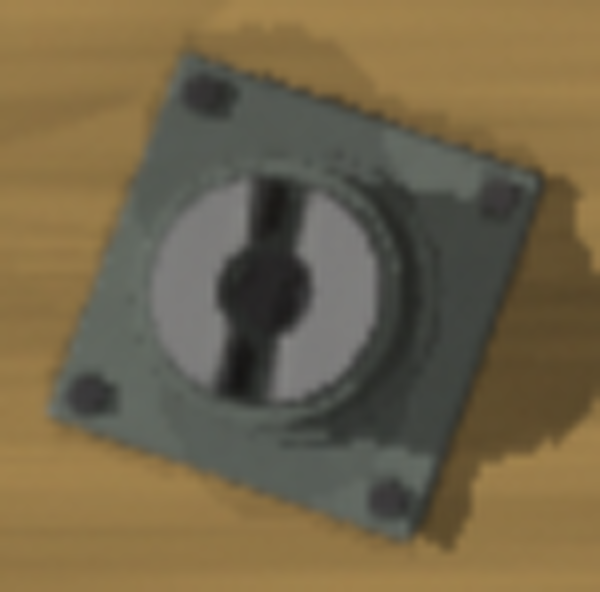

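View pics/c_c.png

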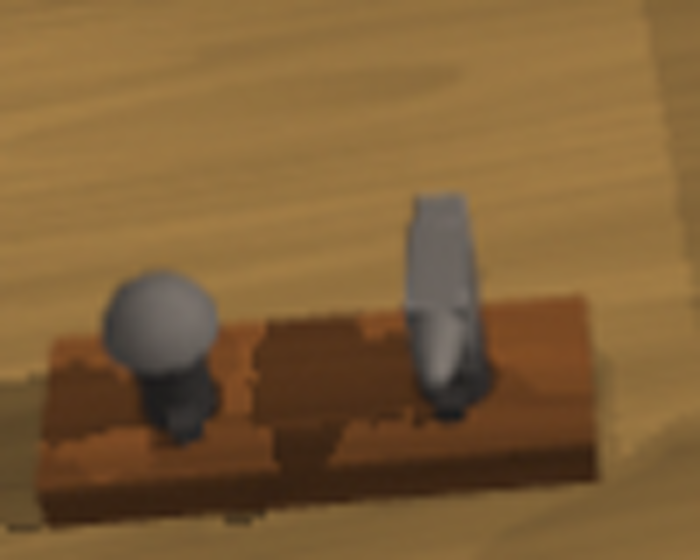

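View pics/c_d.png

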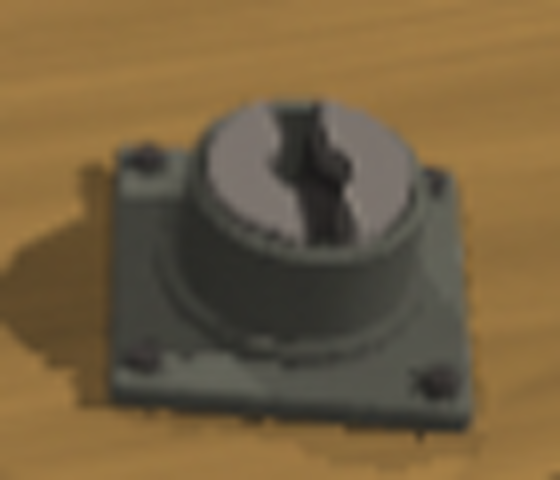

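In the crops: anvil block corners in c_a about (250,172),(322,178),(305,303),(235,296), horn tip up. Holder mouth centre in c_b (264,290), slot ends (278,182) and (241,398), plate corners (185,57),(540,178),(410,538),(52,412).

Run:
```python
from h import *
f=lambda x,y,s,u,v:(u+(x+.5)/s-.5,v+(y+.5)/s-.5)
A=[pix2w('top',f(x,y,7,270,195),81.5) for x,y in((250,172),(322,178),(305,303),(235,296))]
A=np.array(A);print('block',A.round(1),A.mean(0).round(1))
d=A[0]+A[1]-A[2]-A[3];print('yaw anvil',np.degrees(np.arctan2(d[1],d[0])))
print('lens',np.linalg.norm(np.diff(A,axis=0),axis=1))
for p in((297,92),(267,345)): print(pix2w('top',f(*p,7,270,195),75)[:2])
print('rack',[pix2w('top',f(*p,7,270,195),22)[:2].round(1) for p in((127,124),(693,185),(677,397),(104,331))])
print('dome',pix2w('top',f(566,270,7,270,195),70))
P=np.array([pix2w('top',f(*p,8,125,195),12) for p in((185,57),(540,178),(410,538),(52,412))])
print('plate',P.round(1),P.mean(0));
for a,b in((0,3),(1,2),(0,1),(3,2)):
    d=P[a]-P[b];print(np.linalg.norm(d),np.degrees(np.arctan2(d[1],d[0])))
print('mouth',pix2w('top',f(264,290,8,125,195),60))
a=pix2w('top',f(278,182,8,125,195),60);b=pix2w('top',f(241,398,8,125,195),60);d=a-b;print('slot',a,b,(a+b)/2,np.degrees(np.arctan2(d[1],d[0])))
# scene cross check
print('scene mouth', pix2w('scene',f(312,172,8,290,140),60))
print('scene block top corners',[pix2w('scene',f(*p,7,130,140),81.5).round(1) for p in((415,198),(465,196),(474,306),(407,308))])
st=state();print(w2pix('top',[st['ee_pos'][0],st['ee_pos'][1],200]))
```

```text
block [[ 556.2 -113.2   81.5]
 [ 554.1 -137.2   81.5]
 [ 512.6 -130.8   81.5]
 [ 515.  -107.5   81.5]] [ 534.5 -122.2   81.5]
yaw anvil -8.35306369963483
lens [24.12691814 42.00738365 23.38050898]
[ 583.43746127 -130.28477309]
[ 498.78973712 -118.69875775]
rack [array([576.6, -77.2]), array([ 554.4, -276.6]), array([ 480.4, -268.5]), array([504. , -68.3])]
dome [ 523.51229505 -220.49651062   70.        ]
plate [[604.9 269.8  12. ]
 [566.9 159.5  12. ]
 [456.8 197.9  12. ]
 [495.7 307.8  12. ]] [531.02985251 233.75658855  12.        ]
115.64197779999152 -19.21128842225313
116.59416249207626 -19.21211982428152
116.64463884652939 70.98831598188187
116.64351623081929 70.52059945221247
mouth [531.09364632 234.50926479  60.        ]
slot [562.9961288  231.02968922  60.        ] [499.42947996 240.59289703  60.        ] [531.21280438 235.81129312  60.        ] -8.555631971945878
scene mouth [532.70714842 234.02878424  60.        ]
scene block top corners [array([ 499.7, -127.5,   81.5]), array([ 502.8, -109.8,   81.5]), array([ 558.1, -114. ,   81.5]), array([ 553.8, -136.7,   81.5])]
[532.14081841 401.08815324]
```

Run:
```python
from h import *
st=state();M=rot(st['ee_rot']);print(M.round(3))
# options for tool y along anvil y (yaw 81.6) or reverse; rotation about tool x needed
for yy in(81.6,-98.4):
    y=np.array([np.cos(np.radians(yy)),np.sin(np.radians(yy)),0]);x=np.array([0,0,-1.]);G=np.c_[x,y,np.cross(x,y)]
    print(yy,R.from_matrix(M.T@G).as_rotvec(degrees=True).round(2),'offset',(M.T@(np.array([534.5,-122.2,140])-st['ee_pos'])).round(1))
```

```text
[[-0.     0.326 -0.945]
 [ 0.001 -0.945 -0.326]
 [-1.    -0.001 -0.   ]]
81.6 [-1.5259e+02 -1.0000e-01  2.0000e-02] offset [  73.7 -284.9 -465.5]
-98.4 [2.741e+01 2.000e-02 8.000e-02] offset [  73.7 -284.9 -465.5]
```

```bash
cat >> h.py <<'E'
def goal(p,yawy):
    """offset & rotvec (tool axes) from present pose to TCP p, tool down, tool y at yaw yawy"""
    st=state();M=rot(st['ee_rot']);a=np.radians(yawy);y=np.array([np.cos(a),np.sin(a),0]);x=np.array([0,0,-1.]);G=np.c_[x,y,np.cross(x,y)]
    print('t',round(st['time_s'],2),'tcp',st['ee_pos'].round(1),'yawy',np.degrees(np.arctan2(M[1,1],M[0,1])).round(2),'q',st['qpos'].round(1),'F',st['force'].round(1),'w',round(st['gripper_width'],1))
    print(' offset',(M.T@(np.array(p)-st['ee_pos'])).round(2),'rot',R.from_matrix(M.T@G).as_rotvec(degrees=True).round(2))
E
python3 -m handwheel '{"gripper":[0,0,0,0,0],"offset":[[0,-20,-30],[0,-55,-60],[0,-80,-95],[0,-105,-125],[0,-130,-155]],"rot":[[-7,0,0],[-14,0,0],[-21,0,0],[-28,0,0],[-35,0,0]]}' 30
python3 -c "
from h import *
goal([455,-111,200],81.6)"
```

```text
time_s: 0.57
ee_pos: [291.7, -368.8, 213.7]
ee_rot: [-146.6, 90.0, 87.7]
force: [0.7, 0.5, 0.1]
gripper_width: 91.1
t 0.57 tcp [ 291.7 -368.8  213.7] yawy -35.7 q [-53.1   8.9 102.5   0.   68.6 -17.4] F [0.7 0.5 0.1] w 91.1
 offset [  13.8   -17.86 -304.69] rot [-1.173e+02 -2.000e-02 -1.000e-02]
```

```bash
python3 -m handwheel '{"gripper":[0,0,0,0,0],"offset":[[0,0,-36],[0,-2,-72],[0,-5,-108],[0,-8,-140],[5,-10,-170]],"rot":[[-7,0,0],[-14,0,0],[-21,0,0],[-28,0,0],[-35,0,0]]}'
python3 -c "
from h import *
goal([455,-111,200],81.6)"
```

```text
time_s: 0.98
ee_pos: [384.0, -225.5, 209.6]
ee_rot: [62.6, 89.9, -28.0]
force: [0.3, -0.1, -0.2]
gripper_width: 91.4
t 0.98 tcp [ 384.  -225.5  209.6] yawy -0.61 q [-31.9   6.7 105.8   0.   67.4 -31.3] F [ 0.3 -0.1 -0.2] w 91.4
 offset [   9.58   69.72 -115.3 ] rot [-8.221e+01  1.000e-01 -4.000e-02]
```

```bash
python3 -m handwheel '{"gripper":[0,0,0,0,0],"offset":[[2,14,-25],[4,28,-48],[6,42,-70],[8,56,-92],[10,70,-115]],"rot":[[-7,0,0],[-14,0,0],[-21,0,0],[-28,0,0],[-35,0,0]]}'
python3 -m handwheel '{"gripper":[0.3,0.3,0.3,0.3,0.3],"offset":[[0,0,0],[0,0,0],[0,0,0],[0,0,0],[0,0,0]],"rot":[[-7,0,0],[-14,0,0],[-21,0,0],[-28,0,0],[-35,0,0]]}'
python3 -c "
from h import *
goal([455,-111,200],81.6)"
```

```text
time_s: 1.4
ee_pos: [455.4, -112.2, 198.7]
ee_rot: [-99.5, 90.0, -155.1]
force: [-0.3, -0.0, 0.1]
gripper_width: 90.9
time_s: 1.82
ee_pos: [454.9, -113.2, 198.7]
ee_rot: [-165.2, 90.0, 174.2]
force: [0.4, 0.1, 0.1]
gripper_width: 64.2
t 1.82 tcp [ 454.9 -113.2  198.7] yawy 69.38 q [-15.4   9.4 104.2  -0.   66.5 -84.8] F [0.4 0.1 0.1] w 64.2
 offset [-1.33  2.09 -0.68] rot [-1.222e+01 -4.000e-02  1.000e-02]
```

```bash
python3 -m handwheel '{"gripper":[0.3,0.3,0.3,0.3],"offset":[[0,0,0],[10,2,0],[20,2,0],[20,2,0]],"rot":[[-6,0,0],[-12.2,0,0],[-12.2,0,0],[-12.2,0,0]]}'
python3 - <<'E'
from h import *
st=snap('wrist','w1',None,1.5);print(st)
for p in((534.5,-122.2,81.5),(556,-114,81.5)):print(w2pix('wrist',p,st))
np.save('w1.npy',np.r_[st['ee_pos'],st['ee_rot']])
E
```

```text
time_s: 2.15
ee_pos: [454.2, -111.1, 176.8]
ee_rot: [174.6, 89.7, 165.7]
force: [-0.7, -0.1, 0.2]
gripper_width: 63.9
{'time_s': 2.15, 'qpos': array([-1.51489735e+01,  1.04845373e+01,  1.06191019e+02, -4.35985346e-03,
        6.35850484e+01, -9.62096936e+01]), 'qvel': array([-0.06706183, -0.63461574, -1.67697816, -0.02291541,  1.87784367,
        0.23291703]), 'effort': array([  0.04563261, -32.45401382, -22.2707051 ,  -0.0368407 ,
        -0.1957174 ,  -0.10197236]), 'ee_pos': array([ 454.22045301, -111.08437173,  176.83595035]), 'ee_rot': array([174.64676515,  89.73936609, 165.70943374]), 'force': array([-0.73480922, -0.05016765,  0.23564529]), 'torque': array([ 0.14236901, -0.10557373,  0.00531977]), 'gripper_width': 63.88327587383366}
[257.75535118 271.40391717]
[268.92420385 288.80291915]
```

View pics/w1.png

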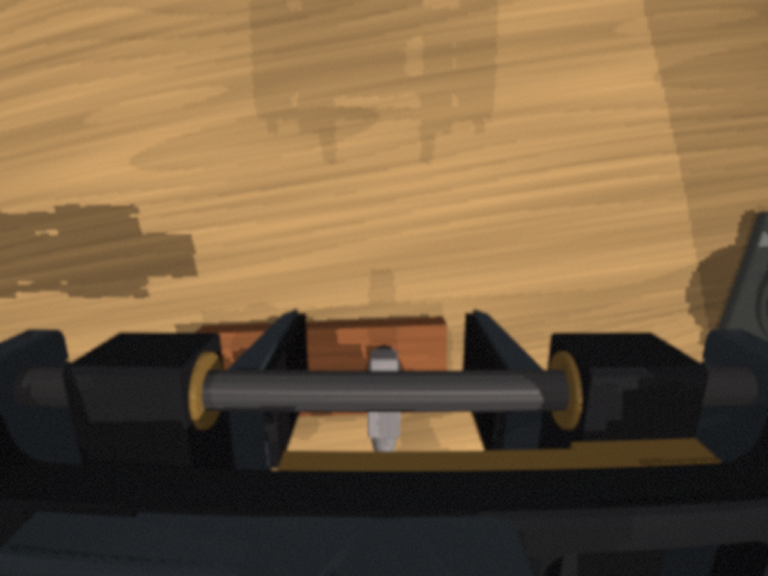

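The wrist view shows the anvil at about (384,400)/1.5, half hidden by the rod. The camera's picture-up is toward the robot, so I'll look from farther out in x.

```bash
python3 -m handwheel '{"gripper":[0.3,0.3,0.3,0.3,0.3],"offset":[[0,0,40],[0,0,80],[0,0,120],[0,0,160],[0,0,160]],"rot":[[0,0,0],[0,0,0],[0,0,0],[0,0,0],[0,0,0]]}'
python3 - <<'E'
from h import *
st=snap('wrist','w2',None,1.5);
for p in((534.5,-122.2,81.5),(556,-114,81.5)):print(w2pix('wrist',p,st))
np.save('w2.npy',np.r_[st['ee_pos'],st['ee_rot']])
E
```

```text
time_s: 2.62
ee_pos: [620.7, -137.2, 177.5]
ee_rot: [-2.1, 89.7, -11.0]
force: [0.8, -0.2, 0.3]
gripper_width: 63.7
[257.97974049  94.11251525]
[270.97433103 117.73021009]
```

View pics/w2.png

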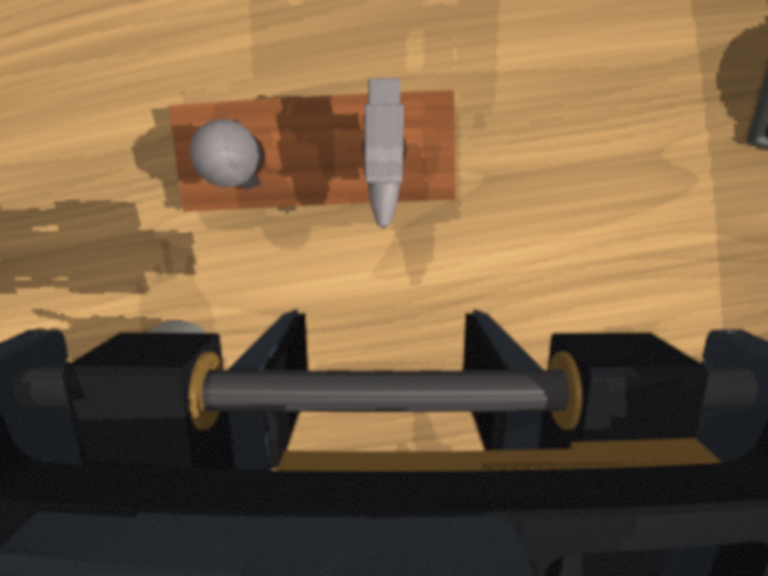

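Run:
```python
import cv2
i=cv2.imread('pics/w2_raw.png')[45:155,220:295];cv2.imwrite('pics/w2c.png',cv2.resize(i,None,fx=5,fy=5,interpolation=2))
```

```text
(no output)
```

View pics/w2c.png

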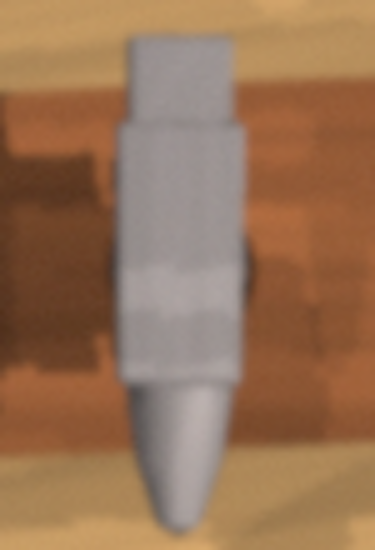

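In the crop, the block's top-face corners are (121,123),(245,123),(242,381),(120,381) and the horn tip is (179,530).

Run:
```python
from h import *
v=np.load('w2.npy');st=dict(ee_pos=v[:3],ee_rot=v[3:])
A=np.array([pix2w('wrist',(220+(x+.5)/5-.5,45+(y+.5)/5-.5),81.5,st) for x,y in((121,123),(245,123),(242,381),(120,381))])
print(A.round(1),A.mean(0),np.linalg.norm(np.diff(A,axis=0),axis=1))
d=A[2]+A[3]-A[0]-A[1];print(np.degrees(np.arctan2(d[1],d[0])))
t=pix2w('wrist',(220+179.5/5-.5,45+530.5/5-.5),75,st);h=pix2w('wrist',(220+181.5/5-.5,45+37/5-.5),81.5,st);d=t-h;print(t,h,np.degrees(np.arctan2(d[1],d[0])))
goal([534.4,-122.5,110],81.6)
```

```text
[[ 512.4 -130.9   81.5]
 [ 515.6 -110.1   81.5]
 [ 558.2 -117.    81.5]
 [ 554.9 -138.2   81.5]] [ 535.28269284 -124.0558214    81.5       ] [21.06393616 43.11752829 21.46258266]
-9.378016122253621
[ 583.21271425 -132.14329902   75.        ] [ 500.22321568 -118.72164723   81.5       ] -9.186736924816683
t 2.67 tcp [ 616.8 -136.5  177.5] yawy 81.12 q [-13.5  24.7  85.   -0.   70.2 -94.6] F [-0.5  0.7  0.2] w 63.9
 offset [ 67.51   1.16 -83.53] rot [-0.48 -0.    0.  ]
```

Wrist and top measurements agree within 2 mm: anvil at about (535,-123), yaw -9. I'll go above it, then down.

```bash
python3 -m handwheel '{"gripper":[0.3,0.3,0.3,0.3,0.3],"offset":[[0,0,-40],[20,0,-82.5],[50,0.5,-82.5],[67,0.5,-82.5],[67,0.5,-82.5]],"rot":[[0,0,0],[0,0,0],[0,0,0],[0,0,0],[0,0,0]]}'
python3 -c "
from h import *
goal([535,-123.2,52.5],81)"
```

```text
time_s: 3.08
ee_pos: [527.8, -122.0, 109.1]
ee_rot: [175.6, 89.5, 166.7]
force: [-0.5, 0.1, 0.2]
gripper_width: 63.5
t 3.08 tcp [ 527.8 -122.   109.1] yawy 81.12 q [-14.2  20.7 102.5  -0.   57.3 -95.3] F [-0.5  0.1  0.2] w 63.5
 offset [56.58 -0.16  7.75] rot [ 0.12 -0.47 -0.04]
```

```bash
python3 -m handwheel '{"gripper":[0.3,0.3],"offset":[[0,0,0],[0,0,0]],"rot":[[0,0,0],[0,0,0]]}'
python3 -c "
from h import *
goal([535,-123.2,52.5],81)"
```

```text
time_s: 3.25
ee_pos: [533.2, -123.2, 113.4]
ee_rot: [-8.0, 89.9, -16.8]
force: [-0.3, -1.0, -0.4]
gripper_width: 63.8
t 3.25 tcp [ 533.2 -123.2  113.4] yawy 81.18 q [-14.2  20.6 101.9  -0.   57.4 -95.4] F [-0.3 -1.  -0.4] w 63.8
 offset [60.93  0.26  1.58] rot [0.18 0.14 0.02]
```

```bash
python3 -m handwheel '{"gripper":[0.3,0.3,0.3,0.3,0.3],"offset":[[15,0,1.5],[30,0,1.5],[45,0,1.5],[58,0,1.5],[60,0,1.5]],"rot":[[0,0,0],[0,0,0],[0,0,0],[0,0,0],[0,0,0]]}'
python3 -m handwheel '{"gripper":[0.3,0.3,0.3],"offset":[[0,0,0],[0,0,0],[0,0,0]],"rot":[[0,0,0],[0,0,0],[0,0,0]]}'
python3 - <<'E'
from h import *
goal([535,-123.2,52.5],81)
snap('scene','s1',(120,130,250,230),6)
goal([535,-123.2,52.5],81)
E
```

```text
time_s: 3.67
ee_pos: [533.8, -123.1, 51.4]
ee_rot: [-179.8, 89.9, 171.4]
force: [0.8, 0.8, -0.2]
gripper_width: 63.7
time_s: 3.92
ee_pos: [535.1, -123.4, 53.3]
ee_rot: [-7.0, 89.8, -15.8]
force: [0.6, -0.9, -1.1]
gripper_width: 64.0
t 3.92 tcp [ 535.1 -123.4   53.3] yawy 81.21 q [-14.2  24.6 105.7  -0.   49.5 -95.4] F [ 0.6 -0.9 -1.1] w 64.0
 offset [ 0.85  0.19 -0.12] rot [0.21 0.16 0.02]
t 3.97 tcp [ 534.9 -123.4   53.2] yawy 81.21 q [-14.2  24.6 105.8  -0.   49.5 -95.4] F [1.  1.1 0.2] w 64.1
 offset [0.72 0.2  0.06] rot [0.21 0.15 0.02]
```

View pics/s1.png

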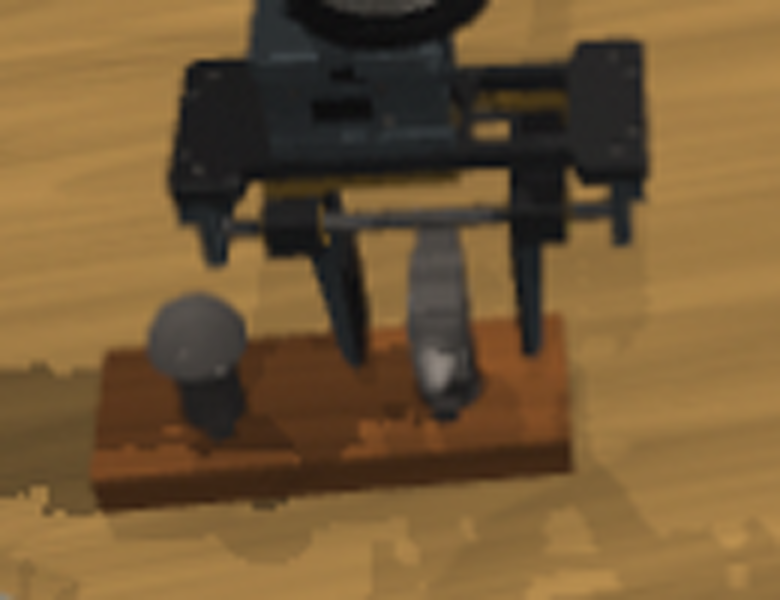

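Fingers straddle the block (finger tips at (345,360) and (530,350), anvil at (440,330)) clear of the dome. Closing.

```bash
python3 -m handwheel '{"gripper":[0.6,0.8,0.85,0.85,0.85],"offset":[[0,0,0],[0,0,0],[0,0,0],[0,0,0],[0,0,0]],"rot":[[0,0,0],[0,0,0],[0,0,0],[0,0,0],[0,0,0]]}' 15
python3 -m handwheel '{"gripper":[0.9,0.9,0.9,0.9,0.9],"offset":[[0,0,0],[0,0,0],[0,0,0],[0,0,0],[0,0,0]],"rot":[[0,0,0],[0,0,0],[0,0,0],[0,0,0],[0,0,0]]}' 45
python3 -c "
from h import *
goal([535,-123.2,52.5],81)"
```

```text
time_s: 4.38
ee_pos: [533.9, -123.1, 52.0]
ee_rot: [-50.1, 90.0, -58.9]
force: [-0.3, 0.6, -1.0]
gripper_width: 33.6
time_s: 4.8
ee_pos: [534.0, -123.2, 52.0]
ee_rot: [-57.3, 90.0, -66.1]
force: [0.2, -0.1, 0.1]
gripper_width: 21.8
t 4.8 tcp [ 534.  -123.2   52. ] yawy 81.21 q [-14.2  24.7 105.8  -0.   49.4 -95.4] F [ 0.2 -0.1  0.1] w 21.8
 offset [-0.52  0.18  1.01] rot [0.21 0.01 0.01]
```

```bash
python3 -m handwheel '{"gripper":[0.9,0.9,0.9,0.9,0.9],"offset":[[-10,0,0],[-35,0,0],[-70,0,0],[-110,0,0],[-125,0,0]],"rot":[[0,0,0],[0,0,0],[0,0,0],[0,0,0],[0,0,0]]}'
python3 -c "
from h import *
goal([617,220,178],81.2)"
```

```text
time_s: 5.22
ee_pos: [535.8, -123.5, 182.1]
ee_rot: [-4.5, 89.6, -13.3]
force: [0.8, -0.6, -4.5]
gripper_width: 21.9
t 5.22 tcp [ 535.8 -123.5  182.1] yawy 81.21 q [-14.2  17.1  96.2   0.   66.3 -95.4] F [ 0.8 -0.6 -4.5] w 21.9
 offset [  4.1  351.85  27.71] rot [0.01 0.41 0.03]
```

```bash
python3 -m handwheel '{"gripper":[0.9,0.9,0.9,0.9,0.9],"offset":[[0,20,2],[0,55,5],[0,90,8],[0,125,12],[0,160,15]],"rot":[[0,0,0],[0,0,0],[0,0,0],[0,0,0],[0,0,0]]}'
python3 -m handwheel '{"gripper":[0.9,0.9,0.9,0.9,0.9],"offset":[[0,35,2],[0,75,5],[0,115,8],[0,155,10],[0,185,12]],"rot":[[0,0,0],[0,0,0],[0,0,0],[0,0,0],[0,0,0]]}'
python3 -m handwheel '{"gripper":[0.9,0.9,0.9,0.9,0.9],"offset":[[0,5,0],[0,7,0],[0,7,0],[0,7,0],[0,7,0]],"rot":[[0,0,0],[0,0,0],[0,0,0],[0,0,0],[0,0,0]]}'
python3 - <<'E'
from h import *
goal([617,220,178],81.2)
st=snap('wrist','w3',None,1.5)
np.save('w3.npy',np.r_[st['ee_pos'],st['ee_rot']])
print(w2pix('wrist',(531.3,234.3,60),st))
goal([617,220,178],81.2)
E
```

```text
time_s: 5.63
ee_pos: [572.7, 34.2, 176.7]
ee_rot: [-171.8, 89.9, 179.4]
force: [1.9, -0.3, -5.4]
gripper_width: 21.8
time_s: 6.05
ee_pos: [612.7, 217.1, 176.3]
ee_rot: [164.8, 89.9, 156.1]
force: [0.5, -0.2, -5.0]
gripper_width: 22.1
time_s: 6.47
ee_pos: [614.1, 219.1, 176.9]
ee_rot: [-124.5, 89.9, -133.4]
force: [-0.3, 0.4, -3.9]
gripper_width: 21.6
t 6.47 tcp [614.1 219.1 176.9] yawy 81.12 q [ 18.6  26.6  82.   -0.   71.5 -62.5] F [-0.3  0.4 -3.9] w 21.6
 offset [-1.07  1.37  2.74] rot [-0.08 -0.03  0.05]
[258.78682265  99.99894279]
t 6.52 tcp [614.2 219.1 177. ] yawy 81.11 q [ 18.6  26.6  82.   -0.   71.4 -62.5] F [ 0.6 -0.4 -4.6] w 21.9
 offset [-0.96  1.29  2.63] rot [-0.09 -0.02  0.03]
```

View pics/w3.png

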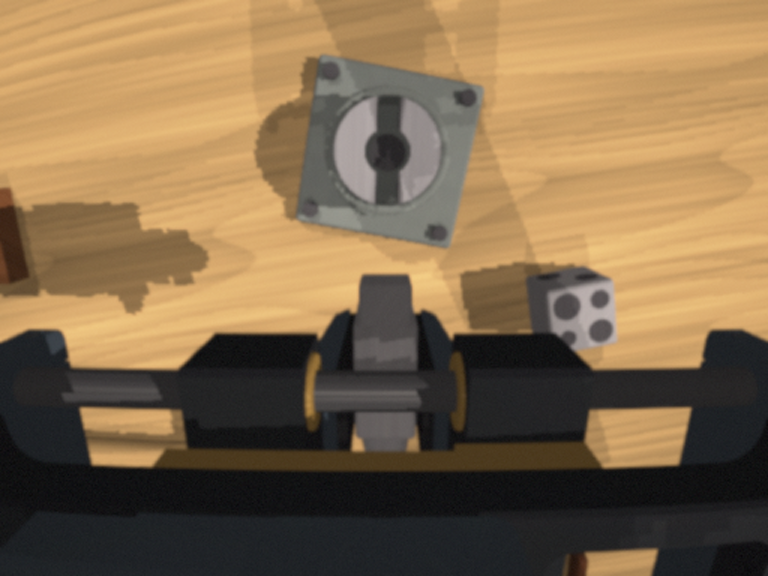

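The wrist view shows the holder mouth at (388,151)/1.5 with near-vertical slots and the held anvil's heel at (386,275)/1.5. I'll enlarge both.

Run:
```python
import cv2
i=cv2.imread('pics/w3_raw.png')
cv2.imwrite('pics/w3a.png',cv2.resize(i[30:170,190:330],None,fx=5.5,fy=5.5,interpolation=2)[:600])
cv2.imwrite('pics/w3a.png',cv2.resize(i[58:142,216:300],None,fx=7,fy=7,interpolation=2))
cv2.imwrite('pics/w3b.png',cv2.resize(i[175:305,200:315],None,fx=4.5,fy=4.5,interpolation=2))
```

```text
(no output)
```

View pics/w3a.png

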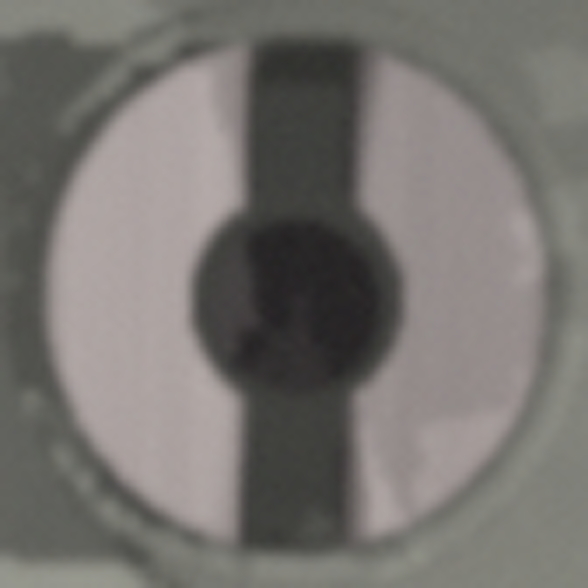

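View pics/w3b.png

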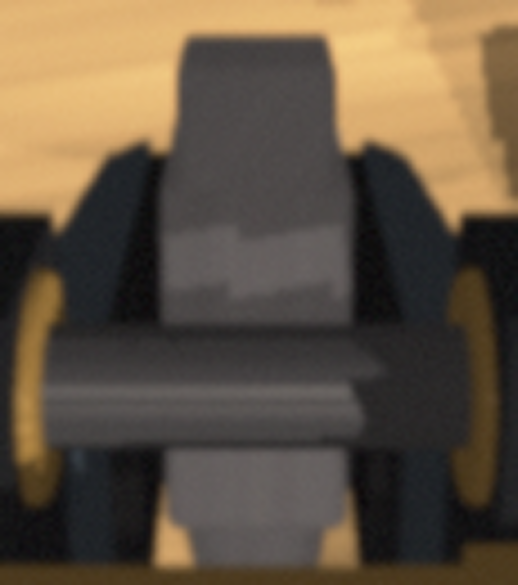

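Crop: disc edges left 46, right 546, top 37, bottom 552; slot mid-line (304,90) to (298,500). Anvil: heel end y 38 (x 183-330), block ends y≈185 and y≈525, sides 163/350.

Run:
```python
from h import *
v=np.load('w3.npy');st=dict(ee_pos=v[:3],ee_rot=v[3:])
f=lambda x,y,s,u,v:(u+(x+.5)/s-.5,v+(y+.5)/s-.5)
g=lambda x,y,z=60:pix2w('wrist',f(x,y,7,216,58),z,st)
L,Rr,T,B=g(46,295),g(546,295),g(297,37),g(297,552)
print('disc',(L+Rr)/2,(T+B)/2,np.linalg.norm(L-Rr),np.linalg.norm(T-B)); print('hole c',g(297,300),(g(192,300)+g(402,300))/2)
d=g(304,90)-g(298,500);print('slot yaw',np.degrees(np.arctan2(d[1],d[0])))
d=g(303,90)-g(299,500);print('slot yaw',np.degrees(np.arctan2(d[1],d[0])))
M=rot(st['ee_rot']);zt=st['ee_pos'][2]+29.5
def tl(x,y): return (M.T@(pix2w('wrist',f(x,y,4.5,200,175),zt,st)-st['ee_pos'])).round(1)
for n,p in dict(heel=(257,38),blkheel=(258,185),blkhorn=(258,525),l=(163,185),r=(350,185),hl=(183,38),hr=(330,38)).items(): print(n,tl(*p))
```

```text
disc [530.82386278 233.49628605  60.        ] [531.58403811 233.51236772  60.        ] 66.90013882246194 66.82662164560253
hole c [531.57161408 233.51261833  60.        ] [531.55646682 233.51552899  60.        ]
slot yaw 170.32705153097615
slot yaw 170.61539294083636
heel [-29.5   0.3 -37.8]
blkheel [-29.5   0.4 -20.8]
blkhorn [-29.5   0.4  22.9]
l [-29.5 -10.3 -20.8]
r [-29.5  10.7 -20.8]
hl [-29.5  -7.8 -37.8]
hr [-29.5   8.2 -37.8]
```

```bash
python3 -c "
from h import *
goal([530.6,233.6,115],81.0)"
python3 -m handwheel '{"gripper":[0.9,0.9,0.9,0.9,0.9],"offset":[[0,0,-25],[0,1,-60],[15,1,-84],[40,1,-84.5],[60,1.2,-84.5]],"rot":[[0,0,0],[0,0,0],[0,0,0],[0,0,0],[0,0,0]]}'
python3 -m handwheel '{"gripper":[0.9,0.9,0.9],"offset":[[0,0,0],[0,0,0],[0,0,0]],"rot":[[0,0,0],[0,0,0],[0,0,0]]}'
python3 - <<'E'
from h import *
goal([530.6,233.6,100],81.0)
snap('scene','s2',(290,100,370,200),6)
snap('top','t2',(120,190,210,280),6)
goal([530.6,233.6,100],81.0)
E
```

```text
t 6.52 tcp [614.2 219.1 177. ] yawy 81.11 q [ 18.6  26.6  82.   -0.   71.4 -62.5] F [ 0.6 -0.4 -4.6] w 21.9
 offset [ 62.07   1.41 -84.81] rot [ 0.11 -0.02  0.03]
time_s: 6.93
ee_pos: [529.6, 233.9, 117.1]
ee_rot: [19.3, 90.0, 10.5]
force: [0.1, -0.0, -5.4]
gripper_width: 21.9
time_s: 7.18
ee_pos: [532.3, 234.6, 118.3]
ee_rot: [28.6, 89.9, 19.7]
force: [0.1, 0.1, -3.7]
gripper_width: 21.7
t 7.18 tcp [532.3 234.6 118.3] yawy 81.16 q [ 22.7  23.1  96.9  -0.   59.8 -58.5] F [ 0.1  0.1 -3.7] w 21.7
 offset [18.32 -1.24 -1.58] rot [ 0.16  0.13 -0.07]
t 7.28 tcp [532.5 234.8 118.6] yawy 81.17 q [ 22.7  23.1  96.9  -0.   59.8 -58.5] F [-0.6  0.1 -5.1] w 21.6
 offset [18.6  -1.53 -1.75] rot [ 0.17  0.17 -0.1 ]
```

View pics/s2.png

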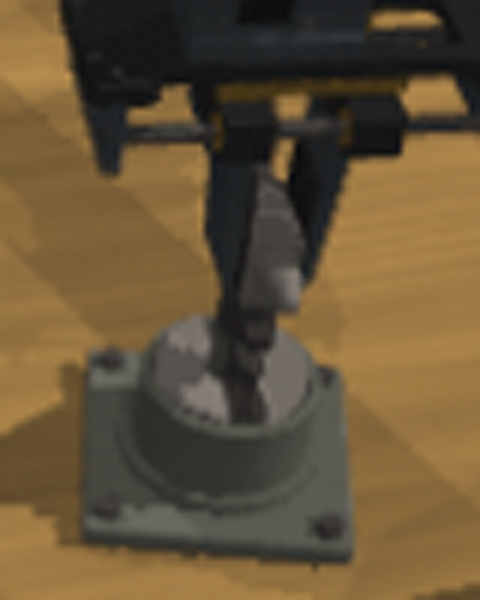

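The scene view shows the held anvil hanging straight above the mouth, with lug and horn lined up with the slot. I'll let it settle and correct the last millimetres.

```bash
python3 -m handwheel '{"gripper":[0.9,0.9,0.9],"offset":[[0,0,0],[0,0,0],[0,0,0]],"rot":[[0,0,0],[0,0,0],[0,0,0]]}'
python3 -m handwheel '{"gripper":[0.9,0.9,0.9],"offset":[[8,-1,-1.5],[15,-1.2,-1.8],[15,-1.2,-1.8]],"rot":[[0,0,0],[0,0,0],[0,0,0]]}'
python3 -m handwheel '{"gripper":[0.9,0.9,0.9],"offset":[[0,0,0],[0,0,0],[0,0,0]],"rot":[[0,0,0],[0,0,0],[0,0,0]]}'
python3 -c "
from h import *
goal([530.6,233.6,93],81.0)"
```

```text
time_s: 7.53
ee_pos: [531.4, 234.8, 117.4]
ee_rot: [24.0, 89.9, 15.2]
force: [0.5, -0.0, -4.1]
gripper_width: 21.4
time_s: 7.78
ee_pos: [527.5, 233.1, 99.8]
ee_rot: [-147.1, 89.7, -155.9]
force: [-0.1, -1.0, -5.0]
gripper_width: 21.6
time_s: 8.03
ee_pos: [529.4, 233.9, 102.0]
ee_rot: [14.5, 90.0, 5.7]
force: [0.6, 1.1, -5.2]
gripper_width: 21.8
t 8.03 tcp [529.4 233.9 102. ] yawy 81.21 q [ 22.7  23.9  98.4  -0.   57.7 -58.5] F [ 0.6  1.1 -5.2] w 21.8
 offset [ 9.01 -0.11  1.28] rot [ 0.21  0.02 -0.01]
```

```bash
for i in 1 2; do python3 -m handwheel '{"gripper":[0.9,0.9,0.9],"offset":[[0,0,0],[0,0,0],[0,0,0]],"rot":[[0,0,0],[0,0,0],[0,0,0]]}' | sed -n 1,2p; done
python3 -c "
from h import *
goal([530.6,233.6,93],81.0)"
```

```text
time_s: 8.28
ee_pos: [529.2, 233.9, 102.1]
time_s: 8.53
ee_pos: [529.1, 233.8, 102.0]
t 8.53 tcp [529.1 233.8 102. ] yawy 81.21 q [ 22.7  23.8  98.4  -0.   57.7 -58.5] F [-0.1  0.4 -5. ] w 21.8
 offset [8.98 0.04 1.47] rot [0.21 0.01 0.  ]
```

```bash
python3 -m handwheel '{"gripper":[0.9,0.9,0.9,0.9],"offset":[[1,0,0.7],[3,0,1.4],[4.5,0,1.4],[6,0,1.4]],"rot":[[0,0,0],[0,0,0],[0,0,0],[0,0,0]]}'
python3 -m handwheel '{"gripper":[0.9,0.9,0.9],"offset":[[0,0,0],[0,0,0],[0,0,0]],"rot":[[0,0,0],[0,0,0],[0,0,0]]}'
python3 -c "
from h import *
goal([530.6,233.6,89],81.0)"
```

```text
time_s: 8.87
ee_pos: [530.5, 233.5, 95.6]
ee_rot: [-127.7, 90.0, -136.5]
force: [-1.2, 0.5, -5.1]
gripper_width: 21.7
time_s: 9.12
ee_pos: [530.5, 233.6, 95.9]
ee_rot: [-92.1, 90.0, -100.9]
force: [-0.2, 0.0, -5.4]
gripper_width: 21.6
t 9.12 tcp [530.5 233.6  95.9] yawy 81.21 q [ 22.6  24.3  98.7  -0.   57.  -58.6] F [-0.2  0.  -5.4] w 21.6
 offset [6.9  0.02 0.09] rot [ 0.21 -0.    0.01]
```

Now step down slowly, watching the force.

```bash
python3 -m handwheel '{"gripper":[0.9,0.9],"offset":[[0.8,0,0],[1.6,0,0]],"rot":[[0,0,0],[0,0,0]]}'
python3 -m handwheel '{"gripper":[0.9,0.9],"offset":[[0.8,0,0],[1.6,0,0]],"rot":[[0,0,0],[0,0,0]]}'
python3 -m handwheel '{"gripper":[0.9,0.9],"offset":[[0.8,0,0],[1.6,0,0]],"rot":[[0,0,0],[0,0,0]]}'
```

```text
time_s: 9.28
ee_pos: [530.6, 233.6, 94.4]
ee_rot: [16.7, 90.0, 7.9]
force: [-0.1, -0.7, -3.7]
gripper_width: 21.6
time_s: 9.45
ee_pos: [530.5, 233.6, 92.6]
ee_rot: [-47.6, 90.0, -56.4]
force: [-0.6, -0.9, -4.8]
gripper_width: 21.8
time_s: 9.62
ee_pos: [530.5, 233.6, 91.0]
ee_rot: [-88.8, 90.0, -97.5]
force: [0.0, 0.1, -4.5]
gripper_width: 21.6
```

```bash
python3 -m handwheel '{"gripper":[0.9,0.9],"offset":[[0.7,0,0],[1.2,0,0]],"rot":[[0,0,0],[0,0,0]]}'
python3 -m handwheel '{"gripper":[0.9,0.9],"offset":[[0.7,0,0],[1.2,0,0]],"rot":[[0,0,0],[0,0,0]]}'
python3 -m handwheel '{"gripper":[0.9,0.9],"offset":[[0.7,0,0],[1.2,0,0]],"rot":[[0,0,0],[0,0,0]]}'
python3 -m handwheel '{"gripper":[0.9,0.9],"offset":[[0.7,0,0],[1.2,0,0]],"rot":[[0,0,0],[0,0,0]]}'
```

```text
time_s: 9.78
ee_pos: [530.5, 233.6, 89.8]
ee_rot: [-104.0, 90.0, -112.8]
force: [0.3, -0.3, -4.6]
gripper_width: 21.9
time_s: 9.95
ee_pos: [530.5, 233.6, 88.6]
ee_rot: [-87.4, 90.0, -96.1]
force: [0.8, 0.4, -4.6]
gripper_width: 21.6
time_s: 10.12
ee_pos: [530.5, 233.6, 87.4]
ee_rot: [-89.8, 90.0, -98.5]
force: [0.1, -1.2, -4.9]
gripper_width: 21.8
time_s: 10.28
ee_pos: [530.5, 233.6, 86.2]
ee_rot: [-93.8, 90.0, -102.6]
force: [0.8, 0.6, -5.5]
gripper_width: 21.8
```

```bash
for i in 1; do 
python3 -m handwheel '{"gripper":[0.9,0.9],"offset":[[0.7,0,0],[1.2,0,0]],"rot":[[0,0,0],[0,0,0]]}'
python3 -m handwheel '{"gripper":[0.9,0.9],"offset":[[0.7,0,0],[1.2,0,0]],"rot":[[0,0,0],[0,0,0]]}'
python3 -m handwheel '{"gripper":[0.9,0.9],"offset":[[0.7,0,0],[1.2,0,0]],"rot":[[0,0,0],[0,0,0]]}'; done | grep -v rot
```

```text
time_s: 10.45
ee_pos: [530.5, 233.6, 85.0]
force: [0.2, -0.5, -5.3]
gripper_width: 21.9
time_s: 10.62
ee_pos: [530.5, 233.6, 83.8]
force: [0.4, 1.6, -4.9]
gripper_width: 21.7
time_s: 10.78
ee_pos: [530.5, 233.6, 82.6]
force: [-0.6, 0.2, -4.2]
gripper_width: 21.8
```

Lugs are in the slots (well below the resting height, no force). On to the spring.

```bash
python3 -m handwheel '{"gripper":[0.9,0.9],"offset":[[0.7,0,0],[1.2,0,0]],"rot":[[0,0,0],[0,0,0]]}' | grep -v rot
python3 -m handwheel '{"gripper":[0.9,0.9],"offset":[[0.7,0,0],[1.2,0,0]],"rot":[[0,0,0],[0,0,0]]}' | grep -v rot
python3 -m handwheel '{"gripper":[0.9,0.9],"offset":[[0.7,0,0],[1.2,0,0]],"rot":[[0,0,0],[0,0,0]]}' | grep -v rot
python3 -m handwheel '{"gripper":[0.9,0.9],"offset":[[0.7,0,0],[1.2,0,0]],"rot":[[0,0,0],[0,0,0]]}' | grep -v rot
python3 -m handwheel '{"gripper":[0.9,0.9],"offset":[[0.7,0,0],[1.2,0,0]],"rot":[[0,0,0],[0,0,0]]}' | grep -v rot
```

```text
time_s: 10.95
ee_pos: [530.5, 233.6, 81.4]
force: [0.4, -1.0, -4.5]
gripper_width: 21.7
time_s: 11.12
ee_pos: [530.5, 233.5, 80.2]
force: [0.3, -0.4, -4.2]
gripper_width: 22.1
time_s: 11.28
ee_pos: [530.6, 233.6, 79.5]
force: [-1.3, -1.2, 1.1]
gripper_width: 21.8
time_s: 11.45
ee_pos: [530.6, 233.6, 79.0]
force: [-2.6, -1.4, 4.3]
gripper_width: 21.6
time_s: 11.62
ee_pos: [530.6, 233.6, 77.8]
force: [-2.8, -0.5, 4.7]
gripper_width: 21.7
```

Spring met at TCP z ≈ 79.6 (nominal 78), so the face is about 1.6 mm high: block would land at TCP ≈ 66.

```bash
python3 -m handwheel '{"gripper":[0.9,0.9,0.9],"offset":[[0.8,0,0],[1.6,0,0],[2.4,0,0]],"rot":[[0,0,0],[0,0,0],[0,0,0]]}' | grep -v rot
python3 -m handwheel '{"gripper":[0.9,0.9,0.9],"offset":[[0.8,0,0],[1.6,0,0],[2.4,0,0]],"rot":[[0,0,0],[0,0,0],[0,0,0]]}' | grep -v rot
python3 -m handwheel '{"gripper":[0.9,0.9,0.9],"offset":[[0.8,0,0],[1.6,0,0],[2.4,0,0]],"rot":[[0,0,0],[0,0,0],[0,0,0]]}' | grep -v rot
```

```text
time_s: 11.87
ee_pos: [530.6, 233.6, 75.6]
force: [-3.5, -1.8, 6.1]
gripper_width: 21.6
time_s: 12.12
ee_pos: [530.6, 233.6, 73.3]
force: [-3.4, -2.2, 7.8]
gripper_width: 21.8
time_s: 12.37
ee_pos: [530.6, 233.6, 71.1]
force: [-3.1, -0.4, 9.0]
gripper_width: 21.9
```

```bash
python3 -m handwheel '{"gripper":[0.9,0.9,0.9],"offset":[[0.6,0,-0.2],[1.2,0,-0.4],[1.8,0,-0.4]],"rot":[[0,0,0],[0,0,0],[0,0,0]]}' | grep -v rot
python3 -m handwheel '{"gripper":[0.9,0.9],"offset":[[0.5,0,0],[1,0,0]],"rot":[[0,0,0],[0,0,0]]}' | grep -v rot
python3 -m handwheel '{"gripper":[0.9,0.9],"offset":[[0.5,0,0],[0.8,0,0]],"rot":[[0,0,0],[0,0,0]]}' | grep -v rot
```

```text
time_s: 12.62
ee_pos: [530.6, 233.6, 69.4]
force: [-3.3, -2.8, 9.2]
gripper_width: 21.7
time_s: 12.78
ee_pos: [530.5, 233.6, 68.5]
force: [-2.8, -1.6, 8.4]
gripper_width: 21.7
time_s: 12.95
ee_pos: [530.6, 233.6, 67.7]
force: [-3.4, -1.8, 9.2]
gripper_width: 21.9
```

```bash
python3 -m handwheel '{"gripper":[0.9,0.9],"offset":[[0.3,0,0],[0.5,0,0]],"rot":[[0,0,0],[0,0,0]]}' | grep -v rot
python3 -m handwheel '{"gripper":[0.9,0.9],"offset":[[0.2,0,0],[0.4,0,0]],"rot":[[0,0,0],[0,0,0]]}' | grep -v rot
python3 -c "
from h import *
s=state();print(s['torque'].round(2));goal([530.6,233.6,67],-9.5)"
```

```text
time_s: 13.12
ee_pos: [530.6, 233.6, 67.2]
force: [-3.1, -2.0, 9.1]
gripper_width: 21.7
time_s: 13.28
ee_pos: [530.6, 233.6, 66.8]
force: [-2.3, -1.6, 10.2]
gripper_width: 22.0
[-0.35  0.51  0.02]
t 13.28 tcp [530.6 233.6  66.8] yawy 81.22 q [ 22.6  26.  100.7  -0.   53.2 -58.6] F [-2.3 -1.6 10.2] w 22.0
 offset [-0.16 -0.03  0.03] rot [ 9.072e+01  5.000e-02 -1.000e-01]
```

```bash
python3 -m handwheel '{"gripper":[0.9,0.9,0.9],"offset":[[0,0,0],[0,0.1,0],[0,0.1,0]],"rot":[[3,0,0],[6,0,0],[9,0,0]]}' | grep -v rot
python3 -c "
from h import *
s=state();print(s['torque'].round(2));goal([530.6,233.6,67],-9.5)"
python3 -m handwheel '{"gripper":[0.9,0.9,0.9],"offset":[[0,0,0],[0,0.1,0],[0,0.1,0]],"rot":[[3,0,0],[6,0,0],[9,0,0]]}' | grep -v rot
python3 -c "
from h import *
s=state();print(s['torque'].round(2));goal([530.6,233.6,67],-9.5)"
```

```text
time_s: 13.53
ee_pos: [531.1, 234.0, 67.0]
force: [-1.5, -0.9, 8.6]
gripper_width: 21.6
[-0.18  0.32  0.05]
t 13.53 tcp [531.1 234.   67. ] yawy 72.08 q [ 22.7  26.1 100.6  -0.   53.1 -49.4] F [-1.5 -0.9  8.6] w 21.6
 offset [-0.05 -0.55 -0.36] rot [ 8.158e+01  5.000e-02 -1.900e-01]
time_s: 13.78
ee_pos: [531.6, 234.3, 67.1]
force: [-1.9, -1.7, 8.5]
gripper_width: 21.8
[-0.19  0.12  0.05]
t 13.78 tcp [531.6 234.3  67.1] yawy 63.08 q [ 22.7  26.1 100.6  -0.   53.1 -40.4] F [-1.9 -1.7  8.5] w 21.8
 offset [ 0.12 -1.1  -0.57] rot [ 7.258e+01  4.000e-02 -2.600e-01]
```

```bash
python3 -m handwheel '{"gripper":[0.9,0.9,0.9],"offset":[[0.1,0,0],[0.2,0,0],[0.2,0,0]],"rot":[[5,0,0],[10,0,0],[14,0,0]]}' | grep -v rot
python3 -c "
from h import *
s=state();print(s['torque'].round(2));goal([530.6,233.6,67],-9.5)"
python3 -m handwheel '{"gripper":[0.9,0.9,0.9],"offset":[[0,0,0],[0,0,0],[0,0,0]],"rot":[[5,0,0],[10,0,0],[14,0,0]]}' | grep -v rot
python3 -c "
from h import *
s=state();print(s['torque'].round(2));goal([530.6,233.6,67],-9.5)"
```

```text
time_s: 14.03
ee_pos: [532.1, 234.5, 67.1]
force: [-1.0, -0.8, 9.4]
gripper_width: 21.8
[-0.15  0.08  0.01]
t 14.03 tcp [532.1 234.5  67.1] yawy 49.0 q [ 22.7  26.1 100.6  -0.   53.  -26.3] F [-1.  -0.8  9.4] w 21.8
 offset [ 0.09 -1.65 -0.5 ] rot [58.5   0.   -0.32]
time_s: 14.28
ee_pos: [532.3, 234.6, 67.2]
force: [-0.9, -0.6, 8.7]
gripper_width: 21.6
[-0.16  0.01  0.08]
t 14.28 tcp [532.3 234.6  67.2] yawy 35.0 q [ 22.7  26.1 100.6  -0.   53.  -12.3] F [-0.9 -0.6  8.7] w 21.6
 offset [ 0.16 -1.92 -0.15] rot [ 4.45e+01 -4.00e-02 -3.50e-01]
```

```bash
python3 -m handwheel '{"gripper":[0.9,0.9,0.9],"offset":[[0.1,0,0],[0.2,0,0],[0.2,0,0]],"rot":[[5,0,0],[10,0,0],[15,0,0]]}' | grep -v rot
python3 -m handwheel '{"gripper":[0.9,0.9,0.9],"offset":[[0,0,0],[0,0,0],[0,0,0]],"rot":[[5,0,0],[10,0,0],[15,0,0]]}' | grep -v rot
python3 -c "
from h import *
s=state();print(s['torque'].round(2));goal([530.6,233.6,67],-10.5)"
```

```text
time_s: 14.53
ee_pos: [532.5, 234.6, 67.0]
force: [0.3, -0.7, 8.7]
gripper_width: 21.8
time_s: 14.78
ee_pos: [532.7, 234.6, 67.1]
force: [-0.3, 0.1, 9.7]
gripper_width: 22.0
[-0.23 -0.13  0.05]
t 14.78 tcp [532.7 234.6  67.1] yawy 4.99 q [ 22.7  26.1 100.6  -0.   53.   17.7] F [-0.3  0.1  9.7] w 22.0
 offset [ 0.1  -2.21  0.84] rot [15.49 -0.14 -0.37]
```

```bash
python3 -m handwheel '{"gripper":[0.9,0.9,0.9],"offset":[[0,0,0],[0,0,0],[0,0,0]],"rot":[[3,0,0],[6,0,0],[9,0,0]]}' | grep -v rot
python3 -c "
from h import *
s=state();print(s['torque'].round(2));goal([530.6,233.6,67],-10.5)"
```

```text
time_s: 15.03
ee_pos: [532.9, 234.6, 67.1]
force: [0.4, -1.0, 8.7]
gripper_width: 22.0
[-0.22 -0.15  0.07]
t 15.03 tcp [532.9 234.6  67.1] yawy -3.91 q [ 2.270e+01  2.610e+01  1.006e+02 -1.000e-01  5.300e+01  2.660e+01] F [ 0.4 -1.   8.7] w 22.0
 offset [ 0.12 -2.19  1.16] rot [ 6.59 -0.17 -0.38]
```

Now small steps toward the stop, watching the twisting moment.

```bash
python3 -m handwheel '{"gripper":[0.9,0.9],"offset":[[0,0,0],[0,0,0]],"rot":[[1.2,0,0],[2.4,0,0]]}' | grep -v rot
python3 -c "
from h import *
s=state();print(s['torque'].round(2));goal([530.6,233.6,67],-10.5)"
python3 -m handwheel '{"gripper":[0.9,0.9],"offset":[[0,0,0],[0,0,0]],"rot":[[1,0,0],[2,0,0]]}' | grep -v rot
python3 -c "
from h import *
s=state();print(s['torque'].round(2));goal([530.6,233.6,67],-10.5)"
```

```text
time_s: 15.2
ee_pos: [532.9, 234.6, 67.2]
force: [0.2, -1.0, 9.8]
gripper_width: 21.9
[-0.21 -0.13  0.03]
t 15.2 tcp [532.9 234.6  67.2] yawy -6.23 q [ 2.270e+01  2.610e+01  1.006e+02 -1.000e-01  5.300e+01  2.890e+01] F [ 0.2 -1.   9.8] w 21.9
 offset [ 0.14 -2.17  1.27] rot [ 4.27 -0.18 -0.38]
time_s: 15.37
ee_pos: [532.9, 234.7, 67.2]
force: [0.3, 0.0, 8.4]
gripper_width: 21.9
[-0.22 -0.08  0.08]
t 15.37 tcp [532.9 234.7  67.2] yawy -8.21 q [ 2.270e+01  2.610e+01  1.006e+02 -1.000e-01  5.300e+01  3.090e+01] F [0.3 0.  8.4] w 21.9
 offset [ 0.15 -2.11  1.37] rot [ 2.29 -0.18 -0.37]
```

```bash
for i in 1; do
python3 -m handwheel '{"gripper":[0.9,0.9],"offset":[[0,0,0],[0,0,0]],"rot":[[0.8,0,0],[1.5,0,0]]}' | grep force
python3 -c "
from h import *
s=state();print(s['torque'].round(2));goal([530.6,233.6,67],-10.5)"
python3 -m handwheel '{"gripper":[0.9,0.9],"offset":[[0,0,0],[0,0,0]],"rot":[[0.5,0,0],[1,0,0]]}' | grep force
python3 -c "
from h import *
s=state();print(s['torque'].round(2));goal([530.6,233.6,67],-10.5)"
python3 -m handwheel '{"gripper":[0.9,0.9],"offset":[[0,0,0],[0,0,0]],"rot":[[0.5,0,0],[1,0,0]]}' | grep force
python3 -c "
from h import *
s=state();print(s['torque'].round(2));goal([530.6,233.6,67],-10.5)"
done
```

```text
force: [-0.6, -0.3, 8.2]
[-0.17 -0.05  0.12]
t 15.53 tcp [532.8 234.7  67.2] yawy -9.7 q [ 22.7  26.1 100.6  -0.   53.   32.4] F [-0.6 -0.3  8.2] w 22.0
 offset [ 0.16 -1.94  1.48] rot [ 0.81 -0.19 -0.36]
force: [-0.4, 0.4, 9.8]
[-0.07  0.01  0.1 ]
t 15.7 tcp [532.5 234.8  67.2] yawy -10.68 q [ 22.7  26.1 100.6  -0.   53.   33.4] F [-0.4  0.4  9.8] w 21.8
 offset [ 0.15 -1.68  1.58] rot [-0.18 -0.2  -0.33]
force: [-2.2, 0.7, 10.3]
[0.07 0.14 0.24]
t 15.87 tcp [532.3 235.   67.1] yawy -11.67 q [ 22.7  26.1 100.6   0.   53.   34.4] F [-2.2  0.7 10.3] w 21.6
 offset [ 0.13 -1.38  1.69] rot [-1.17 -0.21 -0.3 ]
```

```bash
python3 -m handwheel '{"gripper":[0.9,0.9],"offset":[[0,0,0],[0,0,0]],"rot":[[0.5,0,0],[1,0,0]]}' | grep force
python3 -c "
from h import *
s=state();print(s['torque'].round(2));goal([530.6,233.6,67],-10.5)"
```

```text
force: [-1.9, 0.9, 9.6]
[0.16 0.31 0.25]
t 16.03 tcp [532.  235.1  67.1] yawy -12.68 q [ 22.7  26.1 100.6   0.   53.   35.3] F [-1.9  0.9  9.6] w 22.2
 offset [ 0.11 -1.05  1.77] rot [-2.18 -0.21 -0.26]
```

```bash
python3 -m handwheel '{"gripper":[0.9,0.9],"offset":[[0,0,0],[0,0,0]],"rot":[[0.5,0,0],[1,0,0]]}' | grep force
python3 - <<'E'
from h import *
s=state();print(s['torque'].round(2));goal([530.6,233.6,67],-10.5)
snap('scene','s3',(290,100,370,200),6)
snap('wrist','w4',None,1.5)
E
```

```text
force: [-2.1, 1.8, 9.6]
[0.21 0.34 0.31]
t 16.2 tcp [531.8 235.2  67.1] yawy -13.68 q [2.270e+01 2.610e+01 1.006e+02 1.000e-01 5.300e+01 3.630e+01] F [-2.1  1.8  9.6] w 21.6
 offset [ 0.13 -0.78  1.86] rot [-3.18 -0.22 -0.24]
```

View pics/s3.png

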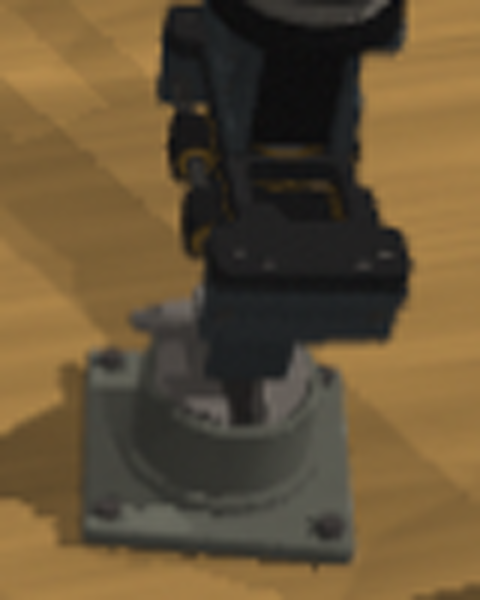

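View pics/w4.png

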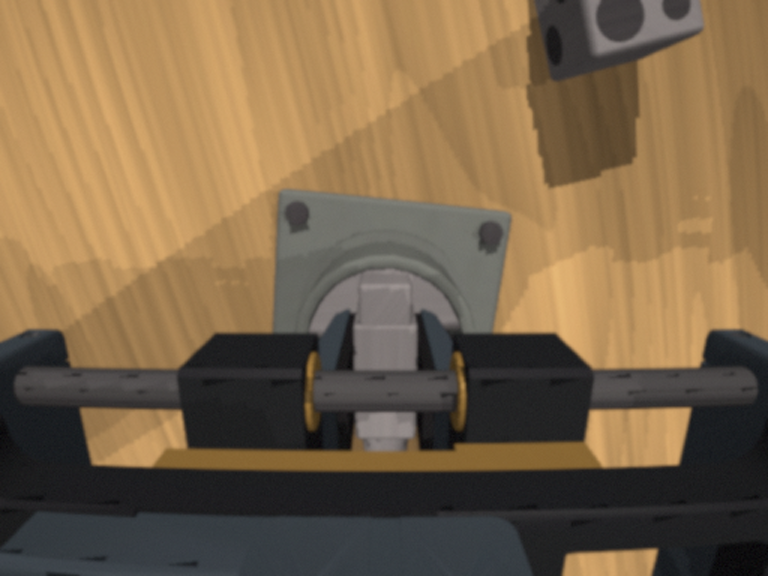

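At the stop: moment about z has risen from 0.05 to 0.31 N m, and the pictures show the horn a quarter turn round, the anvil still square in the jaws ((385,330)/1.5). I'll ease back a degree and let go.

```bash
python3 -m handwheel '{"gripper":[0.9,0.9],"offset":[[0,0,0],[0,0,0]],"rot":[[-0.5,0,0],[-1,0,0]]}' | grep force
python3 -c "
from h import *
s=state();print(s['torque'].round(2));goal([530.6,233.6,67],-10.5)"
python3 -m handwheel '{"gripper":[0.65,0.6,0.4,0.3,0.3],"offset":[[0,0,0],[0,0,0],[0,0,0],[-3,0,0],[-8,0,0]],"rot":[[0,0,0],[0,0,0],[0,0,0],[0,0,0],[0,0,0]]}' | grep -v rot
python3 -m handwheel '{"gripper":[0.3,0.3,0.3,0.3,0.3],"offset":[[-5,0,0],[-12,0,0],[-18,0,0],[-26,0,0],[-35,0,0]],"rot":[[0,0,0],[0,0,0],[0,0,0],[0,0,0],[0,0,0]]}' | grep -v rot
```

```text
force: [-1.4, 1.7, 9.3]
[ 0.18  0.33 -0.03]
t 16.47 tcp [531.8 235.2  67.1] yawy -12.68 q [2.270e+01 2.610e+01 1.006e+02 1.000e-01 5.300e+01 3.530e+01] F [-1.4  1.7  9.3] w 22.0
 offset [ 0.09 -0.83  1.84] rot [-2.18 -0.22 -0.23]
time_s: 16.88
ee_pos: [529.6, 233.5, 72.0]
force: [-0.7, 0.2, -0.8]
gripper_width: 52.1
time_s: 17.3
ee_pos: [530.1, 233.8, 108.4]
force: [-0.5, -0.5, 0.6]
gripper_width: 63.5
```

Now rise, look from clear of it.

```bash
python3 -m handwheel '{"gripper":[0.3,0.3,0.3,0.3,0.3],"offset":[[-15,0,0],[-35,0,0],[-60,0,20],[-80,0,55],[-80,0,90]],"rot":[[0,0,0],[0,0,0],[0,0,0],[0,0,0],[0,0,0]]}' | grep -v rot
python3 -m handwheel '{"gripper":[0.3,0.3,0.3,0.3,0.3],"offset":[[0,0,0],[0,0,0],[0,0,0],[0,0,0],[0,0,0]],"rot":[[0,0,0],[0,0,0],[0,0,0],[0,0,0],[0,0,0]]}' | grep -v rot
python3 - <<'E'
from h import *
st=snap('wrist','w5',None,1.5);np.save('w5.npy',np.r_[st['ee_pos'],st['ee_rot']])
snap('scene','s5',(280,110,370,200),6)
snap('top','t5',(115,185,205,275),6)
for z in(81.5,105): print(w2pix('wrist',(531.4,233.6,z),st))
goal([0,0,0],0)
E
```

```text
time_s: 17.72
ee_pos: [512.8, 146.4, 192.7]
force: [0.7, -1.0, 0.7]
gripper_width: 64.0
time_s: 18.13
ee_pos: [510.5, 147.0, 187.3]
force: [-0.3, -0.5, -0.6]
gripper_width: 64.0
[257.75753163  94.42534698]
[257.87909916  92.44659923]
t 18.28 tcp [510.4 146.7 187.2] yawy -12.63 q [14.8 15.5 97.8 -0.  66.8 27.4] F [0.6 0.2 0.4] w 63.8
 offset [ 187.58 -465.9   254.7 ] rot [-12.63   0.02   0.03]
```

View pics/w5.png

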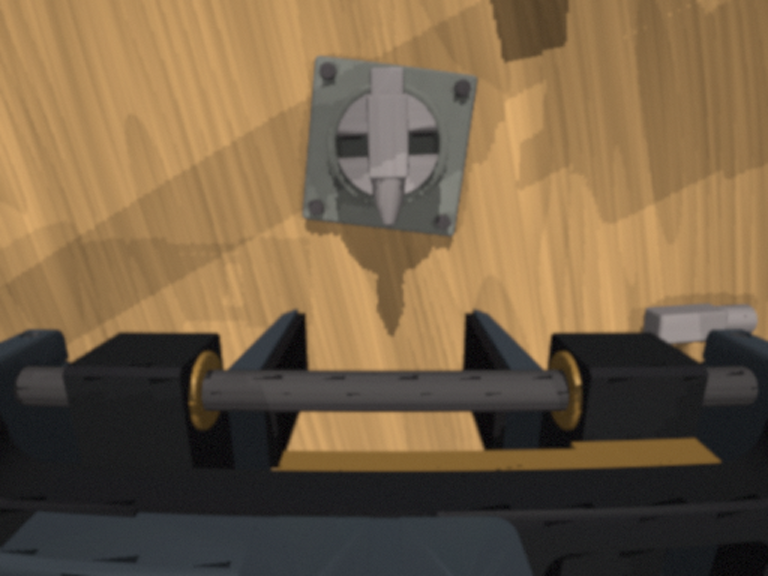

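View pics/s5.png

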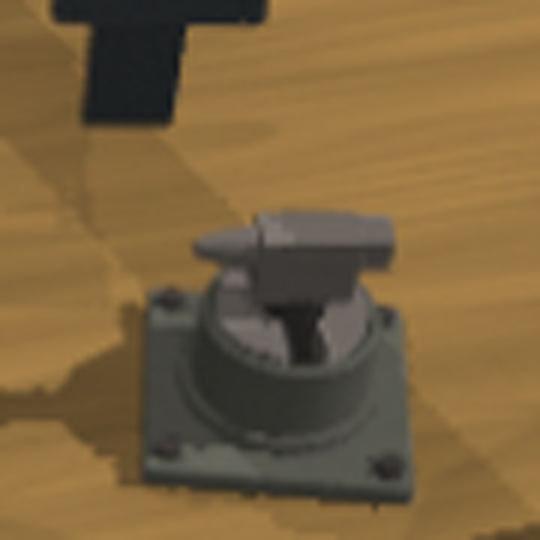

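View pics/t5.png

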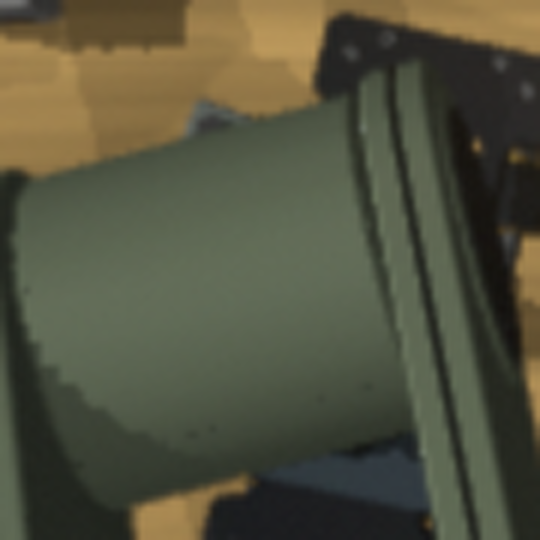

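The anvil stands upright across the slots (wrist (388,140)/1.5). Now I'll check its height with wrist and scene together.

Run:
```python
import cv2
i=cv2.imread('pics/w5_raw.png')
cv2.imwrite('pics/w5a.png',cv2.resize(i[40:155,205:315],None,fx=5,fy=5,interpolation=2))
i=cv2.imread('pics/s5_raw.png')
cv2.imwrite('pics/s5a.png',cv2.resize(i[140:175,308:350],None,fx=14,fy=14,interpolation=2))
```

```text
(no output)
```

View pics/w5a.png

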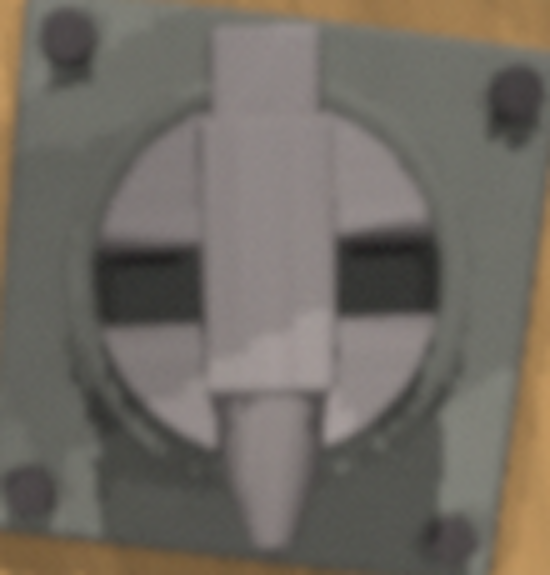

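View pics/s5a.png

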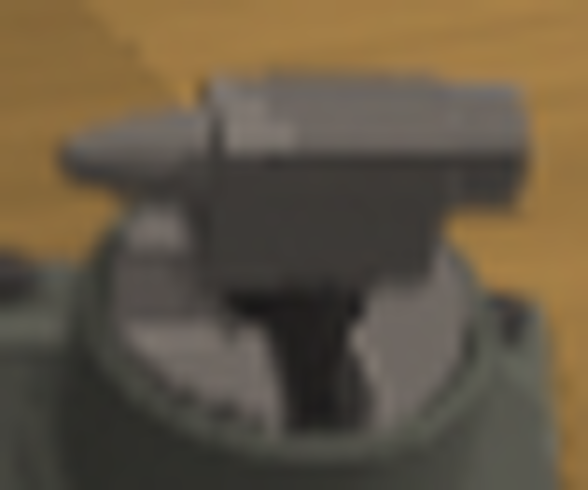

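Run:
```python
from h import *
v=np.load('w5.npy');st=dict(ee_pos=v[:3],ee_rot=v[3:])
f=lambda x,y,s,u,v:(u+(x+.5)/s-.5,v+(y+.5)/s-.5)
g=lambda x,y,z:pix2w('wrist',f(x,y,5,205,40),z,st)
for z in(95.5,99,105,109):
    a,b=g(266,113,z),g(268,388,z);l,r=g(204,250,z),g(332,250,z);m=(a+b)/2;d=b-a
    print(z,m.round(1),'len',np.linalg.norm(d).round(1),'w',np.linalg.norm(l-r).round(1),'yaw',np.degrees(np.arctan2(d[1],d[0])).round(1),'scene pix',w2pix('scene',m), 'obs',f(327,117,14,308,140))
P=[g(x,y,12) for x,y in((27,-0),(550,45),(0,530),(490,575))]
for a,b in((2,0),(3,1)): d=P[b]-P[a];print('plate',np.degrees(np.arctan2(d[1],d[0])))
```

```text
95.5 [532.1 236.1  95.5] len 45.0 w 21.7 yaw -102.1 scene pix [331.23632759 150.59144644] obs (330.89285714285717, 147.89285714285714)
99 [532.  235.8  99. ] len 44.4 w 21.4 yaw -102.1 scene pix [331.33091694 149.55258433] obs (330.89285714285717, 147.89285714285714)
105 [531.9 235.4 105. ] len 43.4 w 20.9 yaw -102.1 scene pix [331.49386942 147.75962105] obs (330.89285714285717, 147.89285714285714)
109 [531.8 235.1 109. ] len 42.7 w 20.6 yaw -102.1 scene pix [331.60306738 146.55578113] obs (330.89285714285717, 147.89285714285714)
plate 72.43480394674661
plate 72.73588324392847
```

```bash
python3 -m handwheel '{"gripper":[0.3,0.3,0.3,0.3,0.3],"offset":[[0,0,0],[0,0,0],[0,0,0],[0,0,0],[0,0,0]],"rot":[[0,0,0],[0,0,0],[0,0,0],[0,0,0],[0,0,0]]}' | grep time
python3 - <<'E'
from h import *
snap('scene','s6');a=cv2.imread('pics/s6_raw.png').astype(int);b=cv2.imread('pics/s5_raw.png').astype(int)
print(abs(a-b)[140:195,300:350].mean(), abs(a-b)[300:350,100:150].mean())
print(job_done())
E
```

```text
time_s: 18.7
0.37345454545454543 0.334
the job is handed in; nothing more can be done
None
```

I fitted the anvil head into the stake holder and handed the job in; no verdict was reported. It took about 19 s of the 72 s allowed.

- **Insertion:** I gripped the head across its 22 mm sides and lowered it along the slot direction measured in the camera views. It dropped into the slots without touching the face and met the spring about 1.6 mm higher than nominal. I pushed it to about 1 mm above landing.
- **Twist:** I turned it clockwise until the moment rose at the stop, to about 0.3 N m. The wrist force stayed at about 11 N or less. I eased back one degree and let go.
- **Height:** wrist and scene views together put `anvil_mid` about 27.6 mm above `holder_mouth` (allowed 23 to 30.2 mm).
- **Angle:** the long axis is about 7° from the holder's y axis (allowed 22°).
- **Position:** it is about 2 mm off the socket axis (allowed 5 mm). My holder measurements differ by about 1 mm between the views.
- **Stillness and contact:** two scene pictures about 0.5 s apart show no motion beyond noise. The robot stands about 85 mm clear with no force.

I did not check the angles with the top camera, because the arm blocked it, nor photograph the other tools close up at the end. I felt no contact with any of them. The largest uncertainty is the exact stop angle. The moment rose gradually from about 10° to 14° of tool yaw, so I judged the stop by that rise and by the final picture.

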